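Vent the suction unit and take out its filter

TASK

Vent the suction unit: squeeze the red lever fully against its black grip and let it spring back. Then swing the blue cover up by its white tab until it stands upright or beyond and leave it there, draw the filter cartridge straight up out of its slot, and finish while still holding it in the gripper, upright and still, over the middle of the kidney dish, a good hand's breadth (about 10 cm) clear above the dish. Do not push the dish or the other things about.

Things in the scene. Friction and masses are not known exactly. Their poses are not given: they have to be found in the camera images.
- suction_unit: bench suction unit, fixed; white housing, grey deck, 110 (x) x 180 (y) mm, deck 62 mm high. Origin: centre of the underside; x points to the back (away from the robot), y to its left, z up. Left half (y = +45 mm): filter slot under a blue hooded cover. Right half: black grip bar with a red lever, over the deck on two steel posts
- squeeze_point (a point): where to squeeze, mid-way between bar and lever outer faces at rest: unit frame (-20, -56.5, 120) mm, deck 58 mm below. The fixed bar runs along unit x, 20 wide (y), 22 mm tall, axis 11.5 mm to the left (+y); the lever's outer face is 21.5 mm to the right (-y). Bar plus lever: 43 mm wide at rest, 32 squeezed. The cover's side is 57 mm to the left, its top 19 mm lower
- trigger_pad (a point): middle of the red lever (8 mm thick, 18 mm tall, 85 mm long), 56 mm from its pivot; the pivot is upright, at the back end of the grip bar. It moves to +y of the unit, towards the bar, when squeezed.
- trigger (a joint): angle of the red sprung lever: 0 at rest, 0.2 rad fully squeezed (a stop). Takes about 2 N to start and 6 N at the stop, measured at trigger_pad; springs back when let go.
- cover_tab (a point): centre of the white tab on the cover's front face: upright fin 10 mm thick (y), 20 mm tall, standing 38 mm out to the front; the point is 20 mm out from that face. Axes turn with the cover: x from tab to hinge, y along the hinge. Pinched by its two sides (closing along y) it can be carried round the hinge by a hand that keeps pointing down; the tab pivots between the fingers
- cover_hinge (a point): middle of the cover's hinge line, at the back lower edge of the cover (unit frame: x +55, y +45, z +62 mm). The hinge line runs along the unit's y. With the cover shut, the tab point lies 125 mm in front of it and 26 mm higher. Axes turn with the cover.
- cover (a joint): opening angle of the blue hooded cover (105 x 72 x 39 mm, open below, 60 g): 0 shut, 1.57 standing upright, 1.9 rad stop. The tab swings up and then back, away from the robot. The hinge is stiff (about 0.5 N at the tab): the cover stays at whatever angle it is left; it may start slightly ajar.
- filter_center (a point): centre of the filter cartridge, hidden under the cover: loose plate 50 (x) x 10 (y) x 82 (z) mm, 40 to 85 g, white with blue pleats, the top 28 mm an orange grip 42 mm long, 10 mm thick. Its lower 52 mm stand in a slot with 2 mm play each side; the top 30 mm stand free over the deck. Pulls straight up. Starts at unit frame (-5, 45, 51) mm, axes as the unit's
- dish_center (a point): point 20 mm above the underside of the steel kidney dish, at the middle of it; the dish is loose, 116 (x) x 224 (y) x 43 mm high, with forceps lying in it
- forceps: steel forceps lying in the dish (bystander), origin under its middle
- gauze_pack: flat gauze pack 86 x 59 x 13 mm behind the unit (bystander), origin at the centre of its underside
- vial_a: clear vial with dark cap, 29 mm across, 74 mm tall, behind the unit (bystander), origin at the centre of its underside
- vial_b: the same kind of vial at the back left corner of the trolley (bystander), origin at the centre of its underside
- white_bottle: white bottle 38 mm across, 104 mm tall, at the back right corner of the trolley (bystander), origin at the centre of its underside
- filter: the same cartridge; origin at the centre of its lower edge, 41 mm below filter_center
- dish: the same dish; origin at the centre of its underside

How it is judged:
By the outcome, as a careful person would: the job done as asked, in the order asked, and still so for the second after the job is handed in, while the arm keeps its last pose, push and grip.
It also fails if it takes over 61 s, if anything falls off the work surface, if the arm or the gripper's body presses on something with over 40 N, if the wrist force passes 120 N, or if a joint passes its speed limit or range.

ROBOT

A 6-joint arm with a two-finger parallel gripper is mounted at the origin on a cart in front of the work surface, level with it; the furniture and walls round the work are solid. World frame = base frame: x ahead of the robot, y to its left, z up, the work surface at z = 0. Lengths are in m, angles in rad, forces in N, time in s.
With the tool pointing down it reaches from about 0.275 to 0.825 m from the base axis. Payload 4.9 kg.
Tool frame: the origin (TCP) lies at the very end of the fingers, on their centre line; the grasp point (between the pads) lies behind it (hold_point_z is the z of the grasp point in the tool frame, in m); z points along the fingers, y is the line along which they close (so a half turn about z gives the same grasp; the last joint's range is limited). The gripper opens to 85 mm and grips with 20 to 120 N. Pads are 22 mm wide; open, the fingers measure 114 mm over their backs; the gripper's body (76 mm by 85 mm) begins 54 mm behind the grasp point. The pads swing forward as they close: fully open they stand 13 mm farther back than shut.
Start: joints at [1.152, 0.326, -0.193, 1.052, 0, 1.437], TCP at [0.155, 0.528, 0.231] pointing down, gripper open.
Joint ranges: [-2.65, 2.65], [-0.97, 1.79], [-1.3, 1.35], [-1.93, 2.1], [-1.47, 1.37], [-3.14, 3.14]. Speed limits (rad/s): [2.57, 2.57, 3.14, 3.14, 3.14, 3.14].

INTERFACE

Orientations are given as a unit quaternion [w, x, y, z].
In Python, from plant import * gives the robot as it stands. The module is installed in compiled form; this text tells all that it offers.
- The arm moves only by the tool drive_tool, never from a script. Its argument "commands" is a list of rows, each a list of 2 entries, a list of its own where there are three numbers: the shift along the tool's x, y, z in m, then the turn about the tool's z in rad. In form: [[[tx, ty, tz], spin], ...]. A call has 1 to 20 rows; each row shifts and turns the commanded pose from where the row before left it, along the tool's axes as they then stand; what a row does not reach is not made up. A row lasts 1/8 s, in which the tool goes at most 62.5 mm and 10.7 degrees, less where a joint would pass 70% of its speed; a pose out of reach is approached as far as the arm can. A call is refused whole if a number of a shift passes 0.0625 or a number of a turn 0.188, either way. A call with a gripper value outside its range is refused whole. "grip" is the opening, from 0 (shut) to 1 (fully open), set as the call begins (left out, the last holds). The fingers move at their own pace and stop on an object; "newtons" is the grip in N (left out, the last holds). Time passes only in rows, so rows that do not move let the fingers close. It gives the time, the measured TCP pose, the force, the opening and the grip force at its end, in the units of the state.
- sense(): the state, without advancing time (a new reading comes with each control period).
- read_camera(name): name is "side" or "top"; returns the picture (420x560x3 uint8, red, green, blue); there is no depth.
- camera_model(name): a dict with "fx", "fy", "cx", "cy" (pixels), "distortion" ([k1, k2, p1, p2, k3] as OpenCV has them; the pictures are not rectified), "R" (3x3) and "t" (3): a world point X has camera coordinates R X + t. Camera axes: x right, y down, z forward; pixel columns grow to the right and rows downward; lengths in m; the calibration is good to about 2 mm. A picture is of the moment at which its call begins. camera_model takes no time and is no camera call.
- hand_in(): hands the job in; it is judged then, once.
The state is a dict: "time_s": time; "q": joint angles; "qvel": joint speeds; "joint_efforts": joint torques, N m; "tcp_pos": TCP position; "tcp_rot": TCP orientation; "contact_force": force on the tool from outside, world axes, zero at the start; "wrist_torque": the same for the moment, N m; "grip_width": finger opening in m; "finger_force": force on a finger pad.
Only numpy, scipy, OpenCV 4.12 (cv2) and the standard library are available. Lean on these libraries where they do the work, as an engineer would, in place of code of your own. Each camera call takes 0.05 s, during which the arm holds its last target. There are 200 camera calls.

## Working session

There is one attempt and no reset: what is moved stays moved. The work goes in short steps, Python scripts to look and compute and a tool call to move; the robot and the scene stay as the last step left them, time stands still between calls to the robot, and variables do not carry over. Pictures are saved under pics/ and viewed, at most 13 in all, crops included, and the job is handed in when it is done.

Besides the shell and the picture viewer there is one more tool, called after "Request:" as name(argument=value, ...) on one line, values as JSON. drive_tool: Moves the arm, as the interface text tells. Its arguments: {"type":"object","properties":{"commands":{"type":"array"},"grip":{"type":"number"},"newtons":{"type":"number"}},"required":["commands"]}

```bash
mkdir -p pics; python3 - <<'E'
from plant import *
import cv2
for n in("top","side"):
    cv2.imwrite(f"pics/{n}0.png",read_camera(n)[:,:,::-1])
    m=camera_model(n);print(n,{k:(v if not hasattr(v,'round') else v.round(4).tolist()) for k,v in m.items()})
s=sense();print({k:s[k] for k in("time_s","tcp_pos","tcp_rot","grip_width")})
import plant;print([x for x in dir(plant) if 'hold' in x.lower()], globals().get('hold_point_z'))
E
```

```text
top {'fx': 400.27325639886595, 'fy': 400.27325639886595, 'cx': 279.4439912358619, 'cy': 213.56003677602814, 'distortion': [-0.0691, 0.0, 0.0, 0.0, 0.0], 'R': [[0.0169, -0.9999, 0.0013], [-0.9979, -0.0169, -0.0633], [0.0633, -0.0003, -0.998]], 't': [0.1473, 0.5882, 0.9334]}
side {'fx': 474.17065512489256, 'fy': 474.17065512489256, 'cx': 277.89255049303983, 'cy': 213.67516783803111, 'distortion': [-0.0685, 0.0, 0.0, 0.0, 0.0], 'R': [[-0.9995, 0.0275, -0.014], [0.0277, 0.5946, -0.8035], [-0.0138, -0.8035, -0.5951]], 't': [0.5582, -0.0424, 1.1295]}
{'time_s': 0.1, 'tcp_pos': array([0.15432406, 0.52736928, 0.2305736 ]), 'tcp_rot': array([-1.96703318e-04,  1.41929101e-01,  9.89876518e-01, -7.55033658e-04]), 'grip_width': 0.085183837258352}
['hold_point_z'] -0.0187
```

View pics/top0.png

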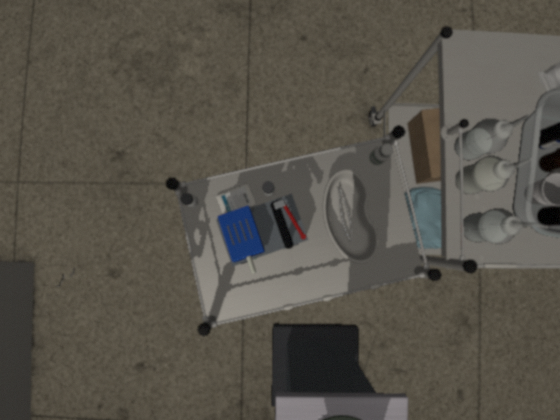

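View pics/side0.png

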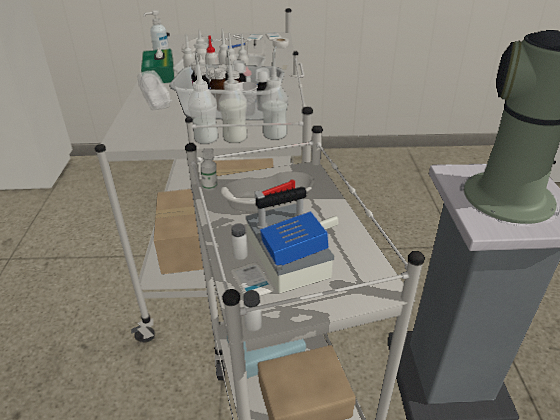

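The top view shows the unit with the blue cover near (240,235), the tab at (251,265), the bar and red lever near (283,224)-(294,222), and the dish at (349,214). I'll enlarge both to pick out the points.

```bash
python3 - <<'E'
import cv2
a=cv2.imread("pics/top0.png")[150:300,185:385];b=cv2.imread("pics/side0.png")[160:310,190:390]
for n,i in(("t1",a),("s1",b)):
    i=cv2.resize(i,(800,600),interpolation=cv2.INTER_CUBIC)
    cv2.imwrite(f"pics/{n}.png",cv2.convertScaleAbs(i,alpha=1.3,beta=15))
E
```

```text
(no output)
```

View pics/t1.png

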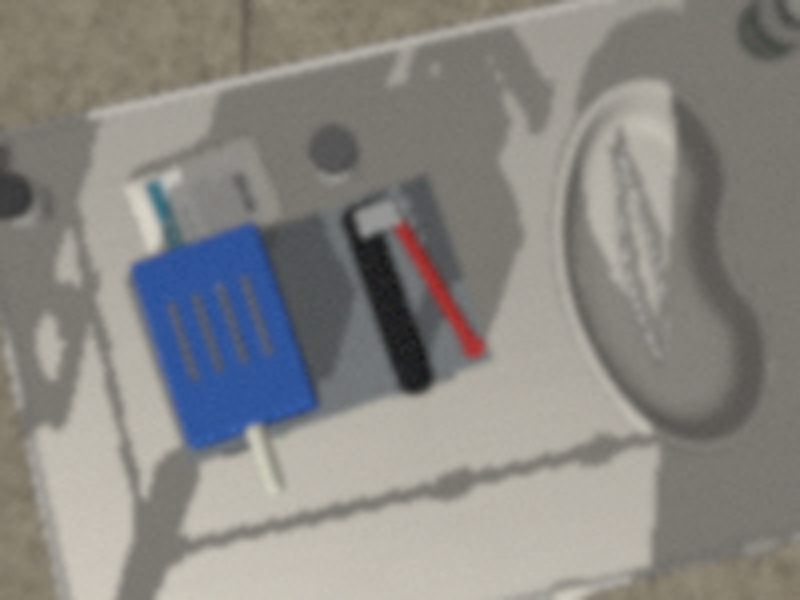

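View pics/s1.png

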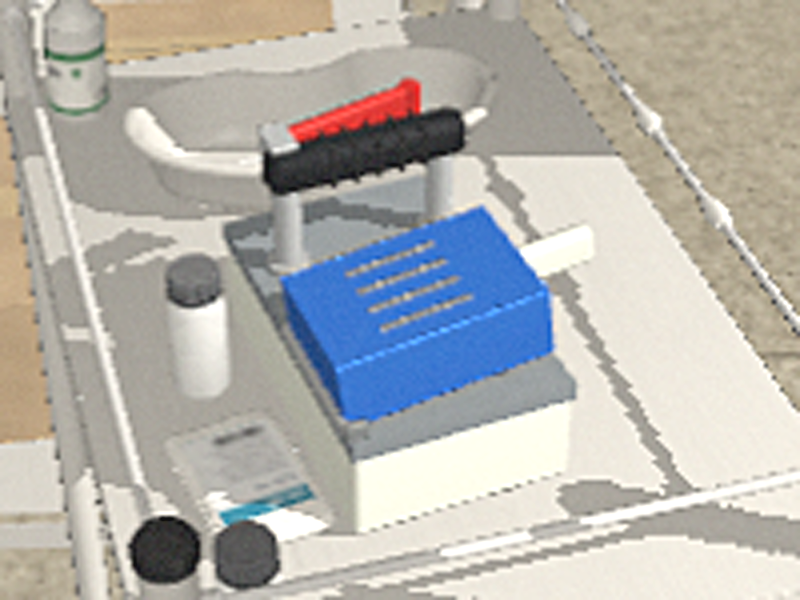

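Both crops are clear. In the top view the cover's corners are at (133,268), (256,224), (316,407) and (194,450), the tab end is near (274,490), and the dish rim spans 558..763 by 80..440. In the side view the cover's top corners are at (283,283), (485,208), (551,290) and (340,368), with the unit's base corner at (358,530). Next I fit the unit pose and cover angle.

```bash
cat > h.py <<'E'
from plant import *
import numpy as np, cv2
from scipy.optimize import least_squares
def proj(n,P):
    m=camera_model(n);K=np.array([[m["fx"],0,m["cx"]],[0,m["fy"],m["cy"]],[0,0,1.]])
    return cv2.projectPoints(np.asarray(P,float).reshape(-1,1,3),cv2.Rodrigues(np.array(m["R"]))[0],np.array(m["t"]),K,np.array(m["distortion"]))[0][:,0]
def atz(n,uv,z):
    m=camera_model(n);K=np.array([[m["fx"],0,m["cx"]],[0,m["fy"],m["cy"]],[0,0,1.]])
    p=cv2.undistortPoints(np.array([[uv]],float),K,np.array(m["distortion"]))[0,0]
    R=np.array(m["R"]);c=-R.T@m["t"];d=R.T@[p[0],p[1],1];return c+d*(z-c[2])/d[2]
def world(p,U):
    c,s=np.cos(U[2]),np.sin(U[2]);p=np.atleast_2d(p)/1000
    return np.c_[U[0]+c*p[:,0]-s*p[:,1],U[1]+s*p[:,0]+c*p[:,1],p[:,2]]
def cov(p,a):
    p=np.atleast_2d(p).astype(float);h=np.array([55,0,62.]);d=p-h;c,s=np.cos(a),np.sin(a)
    return np.c_[h[0]+c*d[:,0]+s*d[:,2],p[:,1],h[2]-s*d[:,0]+c*d[:,2]]
E
python3 - <<'E'
from h import *
cvp=lambda o,l:(np.array(l)+.5)/4-.5+np.array(o)
C=[[55,9,101],[-50,9,101],[-50,81,101],[55,81,101],[-50,81,62],[-88,50,98],[-88,50,78]]
sC=cvp((190,160),[[283,283],[485,208],[551,290],[340,368],[551,350],[595,228],[593,260]])
B=[[55,90,0],[-55,90,0],[55,-90,62],[-55,90,62]]
sB=cvp((190,160),[[358,530],[570,465],[225,228],[575,388]])
T=[[55,81,101],[-50,81,101],[-88,45,98]]
tC=cvp((185,150),[[133,268],[194,450],[274,490]])
L=[[-36-24,-74,129],]
def f(p,full=False):
    r=[proj("side",world(cov(C,p[3]),p))-sC,proj("side",world(B,p))-sB,proj("top",world(cov(T,p[3]),p))-tC]
    return np.vstack(r) if full else np.vstack(r).ravel()
s=least_squares(f,[.48,.19,.3,0],loss="soft_l1");p=s.x
print(p.round(4));print(f(p,1).round(1).tolist())
np.save("U.npy",p)
print("squeeze",world([-20,-56.5,120],p),"tab",world(cov([-70,45,88],p[3]),p),"filter",world([-5,45,51],p))
print("bar ends side",proj("side",world([[35,-45,131],[-60,-45,131]],p)))
print("leverface top",(proj("top",world([[-20,-78,129]],p))-[185,150])*4)
uv=cvp((185,150),[[662,260]])[0];print("dish",atz("top",uv,.04))
for u in ([640,80],[705,440],[558,240],[763,370]):print(atz("top",cvp((185,150),[u])[0],.043).round(3))
s=sense();q=s["tcp_rot"]
from scipy.spatial.transform import Rotation as Ro
print(Ro.from_quat(np.roll(q,-1)).as_matrix().round(3))
E
```

```text
[0.5454 0.1958 0.3651 0.107 ]
[[-0.9, -2.1], [-0.4, -1.5], [0.5, -0.3], [-0.5, 0.2], [1.4, 0.5], [0.0, 0.1], [0.9, 0.2], [-0.1, 2.8], [-0.5, 2.6], [-0.7, -1.3], [0.1, -2.3], [-0.7, -0.1], [-0.5, 0.0], [1.4, 1.2]]
squeeze [[0.54685489 0.13592103 0.12      ]] tab [[0.46716724 0.21412141 0.10119622]] filter [[0.52462193 0.23608562 0.051     ]]
bar ends side [[260.75646155 196.82644215]
 [305.61607224 185.91147475]]
leverface top [[455.9563465  301.29986362]]
dish [ 0.58452514 -0.00744688  0.04      ]
[0.69  0.006 0.043]
[ 0.481 -0.033  0.043]
[0.595 0.054 0.043]
[ 0.521 -0.066  0.043]
[[-0.96   0.281 -0.001]
 [ 0.281  0.96  -0.001]
 [ 0.    -0.002 -1.   ]]
```

```bash
python3 - <<'E'
from h import *
cvp=lambda o,l:(np.array(l)+.5)/4-.5+np.array(o)
C=[[55,9,101],[-50,9,101],[-50,81,101],[55,81,101],[-50,81,62],[-88,50,98],[-88,50,78]]
sC=cvp((190,160),[[283,283],[485,208],[551,290],[340,368],[551,350],[595,228],[593,260]])
B=[[55,90,0],[55,-90,62],[-55,90,62]]
sB=cvp((190,160),[[358,530],[225,228],[577,370]])
T=[[55,81,101],[-50,81,101],[-88,45,98],[55,9,101]]
tC=cvp((185,150),[[133,268],[194,450],[274,492],[256,224]])
D=[[55,-90,62],[-55,-90,62]];tD=cvp((185,150),[[430,177],[489,357]])
Bar=np.array([[30,-45,131],[-50,-45,131]]);
e0,e1=cvp((185,150),[[363,220],[412,370]]);n=np.array([e1[1]-e0[1],e0[0]-e1[0]]);n/=np.linalg.norm(n)
def f(p,full=False):
    pb=(proj("top",world(Bar,p))-e0)@n
    r=[proj("side",world(cov(C,p[3]),p))-sC,proj("side",world(B,p))-sB,proj("top",world(cov(T,p[3]),p))-tC,proj("top",world(D,p))-tD,pb.reshape(1,2)]
    return np.vstack(r) if full else np.vstack(r).ravel()
s=least_squares(f,[.48,.19,.3,0],loss="soft_l1");p=s.x
print(p.round(4));print(f(p,1).round(1).tolist())
np.save("U.npy",p)
print("squeeze",world([-20,-56.5,120],p),"tab",world(cov([-70,45,88],p[3]),p),"filter",world([-5,45,51],p))
i=cv2.imread("pics/side0.png");j=cv2.imread("pics/top0.png")
out=[]
for n,im,o in(("side",i,(190,160)),("top",j,(185,150))):
    im=cv2.resize(im[o[1]:o[1]+150,o[0]:o[0]+200],(800,600),interpolation=cv2.INTER_CUBIC)
    def dr(P,c):
        q=((proj(n,P)-o+.5)*4-.5).astype(int);cv2.polylines(im,[q.reshape(-1,1,2)],True,c,1)
    dr(world(cov([[55,9,101],[-50,9,101],[-50,81,101],[55,81,101]],p[3]),p),(0,255,255))
    dr(world(cov([[55,9,62],[-50,9,62],[-50,81,62],[55,81,62]],p[3]),p),(0,255,255))
    dr(world([[55,90,0],[-55,90,0],[-55,-90,0],[55,-90,0]],p),(0,255,0))
    dr(world([[55,90,62],[-55,90,62],[-55,-90,62],[55,-90,62]],p),(0,255,0))
    dr(world(cov([[-88,50,98],[-88,50,78],[-50,50,78],[-50,50,98]],p[3]),p),(255,0,255))
    dr(world([[35,-35,131],[-65,-35,131],[-65,-55,131],[35,-55,131]],p),(255,255,0))
    dr(world([[35,-35,109],[-65,-35,109],[-65,-55,109],[35,-55,109]],p),(255,255,0))
    out.append(im)
cv2.imwrite("pics/fit.png",cv2.resize(np.vstack(out),(500,750))[:, :]) if 0 else cv2.imwrite("pics/fit.png",cv2.resize(np.hstack(out),(800,300)))
E
```

```text
[0.5452 0.1955 0.3626 0.1061]
[[-0.8, -2.2], [-0.3, -1.5], [0.5, -0.3], [-0.5, -0.0], [1.5, 0.5], [0.1, 0.1], [0.9, 0.3], [-0.1, 2.7], [-0.6, -1.5], [-0.4, 2.2], [-0.5, -0.2], [-0.4, 0.1], [1.4, 0.8], [-0.1, -0.3], [-0.8, -0.1], [1.1, 0.4], [-0.3, 0.9]]
squeeze [[0.54650196 0.13558137 0.12      ]] tab [[0.46698719 0.2139767  0.10109598]] filter [[0.52452884 0.23580328 0.051     ]]
```

View pics/fit.png

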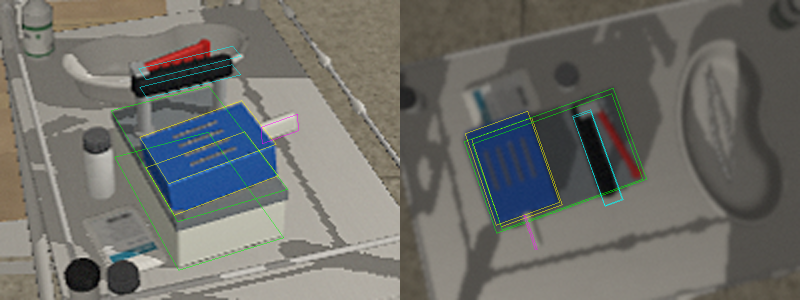

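The overlay shows the cover roughly right, but the predicted bar sits about 5 mm too high in the side view and too far right in the top view. I'll replace hand-picked corners with colour silhouettes.

```bash
python3 - <<'E'
from h import *
from scipy.optimize import minimize
M={}
for n in("top","side"):
    im=cv2.imread(f"pics/{n}0.png");im=cv2.resize(im,None,fx=4,fy=4,interpolation=cv2.INTER_CUBIC)
    h=cv2.cvtColor(im,cv2.COLOR_BGR2HSV)
    m=cv2.inRange(h,(108,150,50),(128,255,255));m=cv2.morphologyEx(m,cv2.MORPH_CLOSE,np.ones((25,25)))
    k,l,st,_=cv2.connectedComponentsWithStats(m);b=1+np.argmax(st[1:,4]);M[n]=(l==b).astype(np.uint8)
    hull=cv2.convexHull(cv2.findContours(M[n],0,2)[0][0]);ap=cv2.approxPolyDP(hull,8,True)[:,0]
    print(n,st[b],((ap+.5)/4-.5).round(1).tolist())
    r=cv2.inRange(h,(0,170,60),(8,255,255));k,l,st,_=cv2.connectedComponentsWithStats(r)
    x0,y0=(240,150)
    for t in range(1,k):
        if st[t,4]>300 and 240*4<st[t,0]<320*4 and 160*4<st[t,1]<260*4:
            c=np.argwhere(l==t)[:,::-1].astype(np.int32);print(" red",((cv2.approxPolyDP(cv2.convexHull(c),4,True)[:,0]+.5)/4-.5).round(1).tolist())
    v=((h[:,:,2]<45)).astype(np.uint8);v=cv2.morphologyEx(v,cv2.MORPH_OPEN,np.ones((9,9)));k,l,st,_=cv2.connectedComponentsWithStats(v)
    for t in range(1,k):
        if st[t,4]>800 and 240*4<st[t,0]<310*4 and 160*4<st[t,1]<260*4:
            c=np.argwhere(l==t)[:,::-1].astype(np.int32);print(" blk",((cv2.approxPolyDP(cv2.convexHull(c),4,True)[:,0]+.5)/4-.5).round(1).tolist())
B=np.array([[x,y,z] for x in(55,-50) for y in(9,81) for z in(62,101)])
def res(p,full=0):
    o=[]
    for n in M:
        W=world(cov(B,p[3]),p);W[:,2]+=p[4] if len(p)>4 else 0
        q=((proj(n,W)+.5)*4-.5)
        a=np.zeros_like(M[n]);cv2.fillConvexPoly(a,cv2.convexHull((q*16).astype(np.int32)),1,shift=4)
        o.append((a!=M[n]).sum()/M[n].sum())
    return o if full else sum(o)
for p0 in([.545,.195,.35,.1],[.545,.195,.35,.05,0.001]):
  for _ in range(3):
    S=np.vstack([p0]+[np.array(p0)+d for d in np.diag([.01,.01,.05,.05,.01][:len(p0)])])
    s=minimize(res,p0,method="Nelder-Mead",options=dict(initial_simplex=S,xatol=1e-5,fatol=1e-5));p0=s.x
  p=s.x;print(p.round(4),res(p,1))
  print("bar",proj("top",world([[36,-45,131],[-50,-45,131]],p)).round(1).tolist(),proj("side",world([[36,-45,131],[-50,-45,131]],p)).round(1).tolist())
E
```

```text
top [  875   826   181   221 25267] [[246.9, 206.1], [263.4, 250.4], [233.9, 261.1], [218.4, 217.1]]
 red [[303.6, 237.6], [301.1, 236.6], [285.1, 208.9], [285.4, 206.4], [304.1, 234.9]]
 blk [[290.1, 246.9], [286.4, 247.1], [284.4, 245.4], [272.1, 208.1], [280.6, 208.9], [290.9, 235.4], [292.4, 244.6]]
side [ 1042   848   271   212 37363] [[310.1, 211.6], [326.4, 231.9], [327.4, 247.1], [283.4, 264.4], [276.1, 264.1], [263.6, 243.6], [260.1, 229.1]]
 red [[294.4, 181.1], [293.9, 188.1], [264.9, 195.1], [262.4, 192.1], [290.4, 179.9]]
 blk [[305.4, 191.1], [304.6, 196.9], [296.4, 199.9], [258.1, 207.9], [255.6, 204.6], [255.9, 198.9], [269.4, 193.9], [299.6, 187.1], [303.9, 187.4]]
[0.547  0.1962 0.3553 0.0728] [np.float64(0.07618632999564649), np.float64(0.08476300082969783)]
bar [[275.2, 204.9], [288.8, 243.7]] [[259.6, 196.9], [300.5, 187.2]]
[0.5473 0.1961 0.3489 0.0556 0.0015] [np.float64(0.07480112399572565), np.float64(0.08347830741642802)]
bar [[275.4, 204.9], [288.8, 243.7]] [[259.5, 196.8], [300.6, 187.3]]
```

```bash
cat >> h.py <<'E'
from scipy.spatial.transform import Rotation as Ro
def plan(P,yawy=None,U=None):
    "spin needed so tool y points at world angle yawy, then shift in tool axes after spin"
    s=sense();R=Ro.from_quat(np.roll(s["tcp_rot"],-1)).as_matrix()
    sp=0
    if yawy is not None:
        sp=-(yawy-np.arctan2(R[1,1],R[0,1]));sp=(sp+np.pi/2)%np.pi-np.pi/2
    R2=R@Ro.from_rotvec([0,0,sp]).as_matrix()
    d=np.array(P)-s["tcp_pos"]
    print("spin",round(sp,3),"shift(after spin)",(R2.T@d).round(4),"t",round(s["time_s"],2),"F",np.round(s["contact_force"],1),"w",round(s["grip_width"],4),"pos",np.round(s["tcp_pos"],4))
E
python3 - <<'E'
from h import *
def tri(a,b):
    def f(X):return np.r_[proj("top",X)[0]-a,proj("side",X)[0]-b]
    s=least_squares(f,[.5,.2,.1]);return s.x.round(3),round(s.cost,1)
for a,b in[((204,328),(415,258)),((172,183),(232,297)),((398,131),(191,148)),((434,274),(316,131)),((172,183),(251,299)),((187,199),(251,299)),((434,274),(307,110))]:print(a,b,*tri(a,b))
p=[.547,.196,.345,.065];np.save("U.npy",p)
print("tab",world(cov([-70,45,88],.065),p),"filt",world([-5,45,51],p))
T=world([-20,-51,98],p)[0];print(T);yy=.345+np.pi/2
plan([.3,.3,.32],yy);plan([T[0],T[1],.30],yy);
E
```

```text
(204, 328) (415, 258) [0.33  0.316 0.097] 0.1
(172, 183) (232, 297) [0.642 0.395 0.098] 0.9
(398, 131) (191, 148) [ 0.768 -0.105  0.095] 1.2
(434, 274) (316, 131) [ 0.454 -0.186  0.09 ] 0.0
(172, 183) (251, 299) [0.622 0.396 0.095] 77.1
(187, 199) (251, 299) [0.612 0.368 0.064] 0.0
(434, 274) (307, 110) [ 0.468 -0.159  0.161] 23.2
tab [[0.46774358 0.21533505 0.09606437]] filt [[0.52707577 0.23665741 0.051     ]]
[0.54542652 0.14124122 0.098     ]
spin -0.63 shift(after spin) [-0.0601 -0.2633 -0.0892] t 0.1 F [ 0.2 -0.4 -1.1] w 0.0852 pos [0.1543 0.5274 0.2306]
spin -0.63 shift(after spin) [-0.2374 -0.4957 -0.0691] t 0.1 F [ 0.2 -0.4 -1.1] w 0.0852 pos [0.1543 0.5274 0.2306]
```

Request:
drive_tool(commands=[[[0,0,-0.0175],-0.1575],[[0,0,-0.0175],-0.1575],[[0,0,-0.0175],-0.1575],[[0,0,-0.0175],-0.1575],[[-0.017,-0.0354,0],0],[[-0.017,-0.0354,0],0],[[-0.017,-0.0354,0],0],[[-0.017,-0.0354,0],0],[[-0.017,-0.0354,0],0],[[-0.017,-0.0354,0],0],[[-0.017,-0.0354,0],0],[[-0.017,-0.0354,0],0],[[-0.017,-0.0354,0],0],[[-0.017,-0.0354,0],0],[[-0.017,-0.0354,0],0],[[-0.017,-0.0354,0],0],[[-0.017,-0.0354,0],0],[[-0.017,-0.0354,0],0]], grip=0.8)

```text
time_s: 2.35
tcp_pos: [0.5467, 0.141, 0.3008]
tcp_rot: [-0.0, -0.172, 0.985, 0.0]
contact_force: [1.0, 0.1, -0.3]
grip_width: 0.0683
finger_force: 0.0
```

```bash
python3 - <<'E'
from h import *
plan([.5454,.1412,.17],.345+np.pi/2)
E
```

```text
spin 0.0 shift(after spin) [0.0011 0.0006 0.1308] t 2.35 F [ 1.   0.1 -0.3] w 0.0683 pos [0.5467 0.141  0.3008]
```

Lower to z≈0.165 and look.

Request:
drive_tool(commands=[[[0,0,0.034],0],[[0,0,0.034],0],[[0,0,0.034],0],[[0,0,0.034],0],[[0,0,0],0]])

```text
time_s: 2.98
tcp_pos: [0.5436, 0.1417, 0.1625]
tcp_rot: [-0.003, -0.172, 0.985, 0.0]
contact_force: [-0.4, 0.5, 0.6]
grip_width: 0.0681
finger_force: 0.0
```

```bash
python3 - <<'E'
from h import *
o=[]
for n,(x,y) in(("side",(220,130)),("top",(210,170))):
    i=read_camera(n)[:,:,::-1];cv2.imwrite(f"pics/{n}1.png",i)
    o.append(cv2.resize(i[y:y+120,x:x+100],(400,480),interpolation=cv2.INTER_CUBIC))
cv2.imwrite("pics/c2.png",cv2.convertScaleAbs(np.hstack(o),alpha=1.3))
plan([.5454,.1412,.098])
print(proj("side",sense()["tcp_pos"]),proj("top",sense()["tcp_pos"]))
E
```

```text
spin 0 shift(after spin) [ 0.0011 -0.0005  0.0678] t 3.08 F [ 0.7  1.  -0.5] w 0.0683 pos [0.5463 0.1421 0.1658]
[[285.05625805 174.0316707 ]] [[286.77221445 228.5755521 ]]
```

View pics/c2.png

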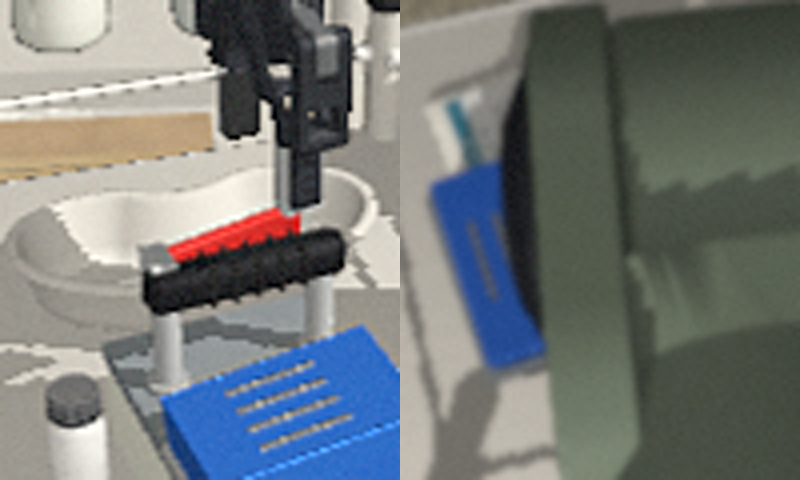

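The near finger tip is at crop (300,210), lined up just above the bar and lever. I'll descend centred on the squeeze point with the gripper wider, then squeeze.

Request:
drive_tool(commands=[[[0,-0.006,0],0],[[0,0,0],0],[[0,0,0.017],0],[[0,0,0.017],0],[[0,0,0.017],0],[[0,0,0.017],0],[[0,0,0],0]], grip=0.93)

```text
time_s: 3.95
tcp_pos: [0.5475, 0.1362, 0.0968]
tcp_rot: [-0.001, -0.172, 0.985, 0.0]
contact_force: [-0.4, -0.1, 0.6]
grip_width: 0.0795
finger_force: 0.0
```

Request:
drive_tool(commands=[[[0,0.006,0],0],[[0,0,0],0],[[0,0,0],0],[[0,0,0],0],[[0,0,0],0],[[0,0,0],0],[[0,0,0],0],[[0,0,0],0]], grip=0.3, newtons=30)

```text
time_s: 4.95
tcp_pos: [0.5467, 0.1429, 0.0989]
tcp_rot: [0.001, -0.172, 0.985, 0.001]
contact_force: [-1.7, 0.8, 6.6]
grip_width: 0.031
finger_force: 33.0
```

Width is 31 mm at 33 N, so the lever is fully squeezed. Now I release it, retreat and go above the tab.

Request:
drive_tool(commands=[[[0,0,0],0],[[0,-0.006,0],0],[[0,0,0],0],[[0,0,0],0],[[0,0,-0.02],0],[[0,0,-0.04],0],[[0,0,-0.045],0],[[0,0,0],0]], grip=0.93)

```text
time_s: 5.95
tcp_pos: [0.5506, 0.1369, 0.206]
tcp_rot: [0.003, -0.172, 0.985, -0.0]
contact_force: [0.2, -0.4, -0.7]
grip_width: 0.0794
finger_force: 0.0
```

Request:
drive_tool(commands=[[[0.0135,0.025,0],0],[[0.0135,0.025,0],0],[[0.0135,0.025,0],0],[[0.0135,0.025,0],0],[[0,0,0],0],[[0,0,0.02],0],[[0,0,0.02],0],[[0,0,0.02],0],[[0,0,0],0]], grip=0.45)

```text
time_s: 7.08
tcp_pos: [0.4626, 0.2113, 0.1404]
tcp_rot: [-0.002, -0.171, 0.985, -0.0]
contact_force: [-1.0, -0.1, 0.0]
grip_width: 0.0382
finger_force: 0.0
```

```bash
python3 - <<'E'
from h import *
U=np.load("U.npy")
i=read_camera("side")[:,:,::-1];x,y=230,130
cv2.imwrite("pics/c3.png",cv2.resize(i[y:y+120,x:x+160],(800,600),interpolation=cv2.INTER_CUBIC))
plan(world(cov([-74,45,88],U[3]),U)[0]-[0,0,.0187],U[2]+np.pi/2)
s=sense();P=s["tcp_pos"];yd=np.array([-np.sin(U[2]),np.cos(U[2]),0])
for k in(1,-1):print(((proj("side",P+yd*k*s["grip_width"]/2)-[x,y])*5).round())
E
```

```text
spin -0.0 shift(after spin) [-0.0016  0.0021  0.0639] t 7.12 F [1.1 0.2 0.6] w 0.0385 pos [0.4633 0.2116 0.1415]
[[533. 399.]]
[[486. 343.]]
```

View pics/c3.png

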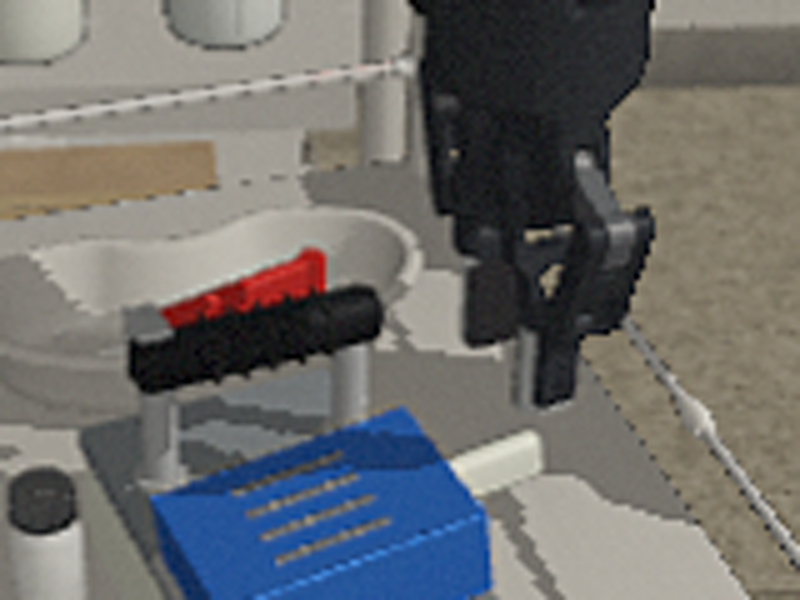

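The lever is back at rest. The near finger tip is at (555,405), and the tab runs (450..541, 432..470), so the hand is above it. Descend and pinch.

Request:
drive_tool(commands=[[[-0.003,0.002,0.016],0],[[0,0,0.016],0],[[0,0,0.016],0],[[0,0,0.016],0],[[0,0,0],0]])

```text
time_s: 7.75
tcp_pos: [0.465, 0.2149, 0.0771]
tcp_rot: [-0.001, -0.172, 0.985, -0.0]
contact_force: [0.2, 0.7, -0.0]
grip_width: 0.0386
finger_force: 0.0
```

Request:
drive_tool(commands=[[[0,0,0],0],[[0,0,0],0],[[0,0,0],0],[[0,0,0],0],[[0,0,0],0]], grip=0, newtons=20)

```text
time_s: 8.38
tcp_pos: [0.4663, 0.2152, 0.0786]
tcp_rot: [0.001, -0.172, 0.985, 0.0]
contact_force: [1.8, -0.9, 0.5]
grip_width: 0.0095
finger_force: 26.6
```

```bash
python3 - <<'E'
from h import *
U=np.load("U.npy")
i=read_camera("side")[:,:,::-1];x,y=270,170
cv2.imwrite("pics/c4.png",cv2.resize(i[y:y+90,x:x+120],(800,600),interpolation=cv2.INTER_CUBIC))
plan(world(cov([-74,45,88],U[3]),U)[0]-[0,0,.0187],U[2]+np.pi/2)
for z in (98,78):print(((proj("side",world(cov([-88,50,z],U[3]),U))-[x,y]+.5)*6.67).round())
print(((proj("side",world(cov([-50,50,98],U[3]),U))-[x,y]+.5)*6.67).round())
E
```

```text
spin 0.0 shift(after spin) [ 0.0026 -0.0004  0.001 ] t 8.43 F [ 1.5 -0.3  0.4] w 0.0097 pos [0.4663 0.2152 0.0786]
[[459. 335.]]
[[458. 389.]]
[[336. 373.]]
```

View pics/c4.png

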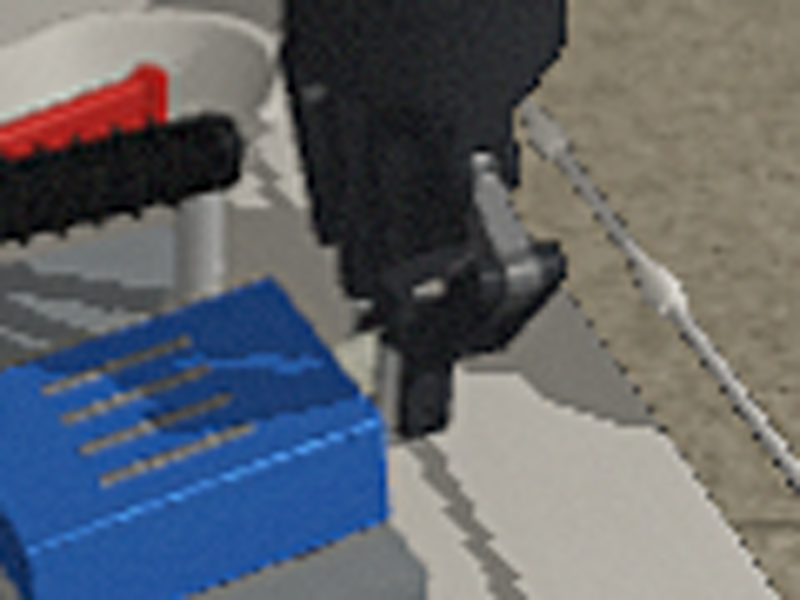

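Width 9.6 mm at 27 N: the tab is held, with the near finger against it at (430,400). I'll compute the arc.

```bash
python3 - <<'E'
import numpy as np
t=np.linspace(.272,.272+1.62,25);p=131.2*np.c_[np.cos(t),-np.sin(t)]
print(np.diff(p,axis=0).round(1).tolist())
E
```

```text
[[-2.7, -8.4], [-3.2, -8.2], [-3.8, -8.0], [-4.3, -7.7], [-4.8, -7.4], [-5.3, -7.1], [-5.8, -6.7], [-6.2, -6.3], [-6.6, -5.9], [-7.0, -5.4], [-7.4, -4.9], [-7.7, -4.4], [-8.0, -3.9], [-8.2, -3.3], [-8.4, -2.8], [-8.6, -2.2], [-8.7, -1.6], [-8.8, -1.0], [-8.8, -0.4], [-8.9, 0.2], [-8.8, 0.8], [-8.8, 1.3], [-8.6, 1.9], [-8.5, 2.5]]
```

Request:
drive_tool(commands=[[[-0.0027,0,-0.0084],0],[[-0.0032,0,-0.0082],0],[[-0.0038,0,-0.008],0],[[-0.0043,0,-0.0077],0],[[-0.0048,0,-0.0074],0],[[-0.0053,0,-0.0071],0],[[-0.0058,0,-0.0067],0],[[-0.0062,0,-0.0063],0]])

```text
time_s: 9.43
tcp_pos: [0.4992, 0.2273, 0.1382]
tcp_rot: [-0.001, -0.172, 0.985, 0.0]
contact_force: [1.8, -0.3, -6.3]
grip_width: 0.0095
finger_force: 25.1
```

Request:
drive_tool(commands=[[[-0.008,0,-0.0045],0],[[-0.007,0,-0.0044],0],[[-0.0074,0,-0.0039],0],[[-0.0077,0,-0.0044],0],[[-0.008,0,-0.0039],0],[[-0.0082,0,-0.0033],0],[[-0.0084,0,-0.0028],0],[[-0.0086,0,-0.0022],0]])

```text
time_s: 10.42
tcp_pos: [0.5579, 0.2489, 0.1682]
tcp_rot: [-0.001, -0.172, 0.985, 0.0]
contact_force: [-5.4, -0.3, 2.9]
grip_width: 0.0098
finger_force: 32.4
```

Request:
drive_tool(commands=[[[-0.0087,0,-0.003],0],[[-0.0088,0,-0.002],0],[[-0.0088,0,-0.0004],0],[[-0.0089,0,0.0002],0],[[-0.0088,0,0.0008],0],[[-0.0088,0,0.0013],0]])

```text
time_s: 11.18
tcp_pos: [0.6085, 0.2674, 0.17]
tcp_rot: [-0.001, -0.172, 0.985, 0.001]
contact_force: [-4.9, 3.2, -6.1]
grip_width: 0.0096
finger_force: 25.7
```

Request:
drive_tool(commands=[[[-0.0086,0,0.0019],0],[[-0.0085,0,0.0025],0],[[0,0,0],0]])

```text
time_s: 11.55
tcp_pos: [0.6252, 0.2736, 0.1656]
tcp_rot: [-0.0, -0.172, 0.985, 0.001]
contact_force: [-4.0, 4.0, -5.0]
grip_width: 0.0097
finger_force: 25.1
```

```bash
python3 - <<'E'
from h import *
i=read_camera("side")[:,:,::-1];x,y=210,110
cv2.imwrite("pics/c5.png",cv2.resize(i[y:y+150,x:x+160],(640,600),interpolation=cv2.INTER_CUBIC))
plan([.5,.2,.2])
E
```

```text
spin 0 shift(after spin) [ 0.1427 -0.0267 -0.0344] t 11.6 F [-3.   3.8 -6.4] w 0.0097 pos [0.6252 0.2736 0.1656]
```

View pics/c5.png

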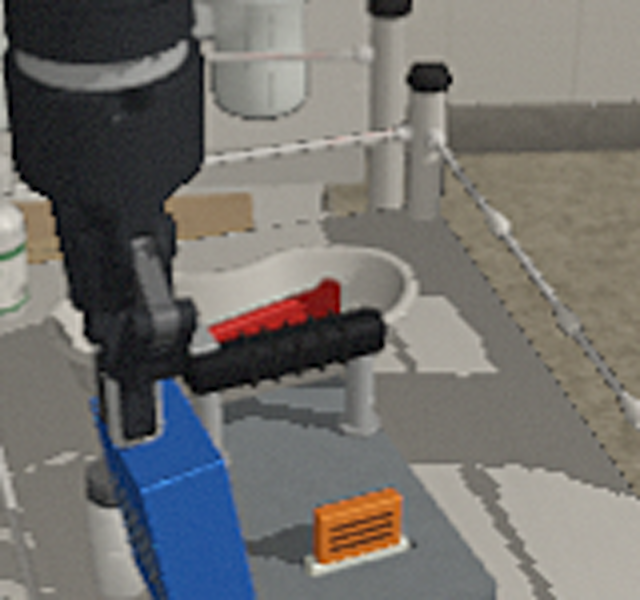

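The cover stands past upright with the hand holding its tab. The orange filter grip is exposed at crop (315..403, 490..565). Release and rise.

Request:
drive_tool(commands=[[[0,0,0],0],[[0,0,0],0],[[0,0,0],0],[[0,0,-0.02],0],[[0,0,-0.03],0],[[0,0,-0.03],0],[[0,0,0],0]], grip=0.45)

```text
time_s: 12.48
tcp_pos: [0.6271, 0.2728, 0.2498]
tcp_rot: [0.003, -0.172, 0.985, 0.0]
contact_force: [0.0, 0.4, 0.6]
grip_width: 0.0381
finger_force: 0.0
```

```bash
python3 - <<'E'
from h import *
U=np.load("U.npy");x,y=270,220
i=read_camera("side")[:,:,::-1];cv2.imwrite("pics/side5.png",i)
im=cv2.resize(i,None,fx=4,fy=4,interpolation=cv2.INTER_CUBIC);h=cv2.cvtColor(im,cv2.COLOR_BGR2HSV)
m=cv2.inRange(h,(8,150,100),(20,255,255));m[:800]=0;m[:,:1000]=0;m[:,1400:]=0
m=cv2.morphologyEx(m,cv2.MORPH_CLOSE,np.ones((15,15)))
k,l,st,c=cv2.connectedComponentsWithStats(m);b=1+np.argmax(st[1:,4]);print(st[b])
cc=max(cv2.findContours((l==b).astype(np.uint8),0,2)[0],key=cv2.contourArea)
print(((cv2.approxPolyDP(cv2.convexHull(cc),5,True)[:,0]+.5)/4-.5).round(1).tolist())
B=np.array([[a,b,z] for a in(-26,16) for b in(40,50) for z in(64,92)])
q=proj("side",world(B,U));print(cv2.convexHull(q.astype(np.float32))[:,0].round(1).tolist())
T=world([-5,45,66],U)[0];print(T);plan(T,U[2]+np.pi/2)
E
```

```text
[1154  929   87   75 4817]
[[309.1, 233.1], [308.9, 245.4], [289.1, 249.9], [288.6, 236.9], [306.1, 231.9]]
[[309.1000061035156, 233.60000610351562], [308.79998779296875, 245.10000610351562], [288.20001220703125, 250.6999969482422], [286.20001220703125, 247.39999389648438], [286.1000061035156, 235.89999389648438], [306.8999938964844, 230.5]]
[0.52707577 0.23665741 0.066     ]
spin -0.0 shift(after spin) [ 1.059e-01 -1.000e-04  1.814e-01] t 12.53 F [ 0.3 -1.  -0.6] w 0.0384 pos [0.6261 0.2725 0.2477]
```

The predicted grip outline agrees with the image within about 1 px. Go over the filter, descend and grip.

Request:
drive_tool(commands=[[[0.0265,0,0],0],[[0.0265,0,0],0],[[0.0265,0,0],0],[[0.0265,0,0],0],[[0,0,0.03],0],[[0,0,0.03],0],[[0,0,0.03],0],[[0,0,0.03],0],[[0,0,0.02],0],[[0,0,0.02],0],[[0,0,0.016],0],[[0,0,0],0]])

```text
time_s: 14.02
tcp_pos: [0.5238, 0.236, 0.0684]
tcp_rot: [-0.002, -0.172, 0.985, -0.0]
contact_force: [0.1, 0.3, 1.1]
grip_width: 0.0383
finger_force: 0.0
```

Request:
drive_tool(commands=[[[0,0,0],0],[[0,0,0],0],[[0,0,0],0],[[0,0,0],0],[[0,0,0],0]], grip=0, newtons=30)

```text
time_s: 14.65
tcp_pos: [0.526, 0.2368, 0.071]
tcp_rot: [0.001, -0.172, 0.985, 0.0]
contact_force: [-0.6, -0.3, 5.6]
grip_width: 0.0092
finger_force: 32.8
```

Request:
drive_tool(commands=[[[0,0,-0.006],0],[[0,0,-0.01],0],[[0,0,-0.01],0],[[0,0,-0.01],0],[[0,0,-0.01],0],[[0,0,-0.01],0],[[0,0,-0.02],0],[[0,0,-0.03],0],[[0,0,-0.03],0],[[0,0,-0.03],0],[[0,0,-0.015],0],[[0,0,0],0]])

```text
time_s: 16.15
tcp_pos: [0.5258, 0.2367, 0.2521]
tcp_rot: [0.001, -0.172, 0.985, 0.0]
contact_force: [0.3, 0.2, -0.7]
grip_width: 0.0097
finger_force: 32.0
```

```bash
python3 - <<'E'
from h import *
i=read_camera("top")
im=cv2.resize(i[:,:,::-1],None,fx=4,fy=4,interpolation=cv2.INTER_CUBIC)[150*4:300*4,185*4:385*4]
cv2.imwrite("pics/top6.png",i[:,:,::-1])
s=read_camera("side")[:,:,::-1];x,y=210,90
a=cv2.resize(s[y:y+150,x:x+150],(400,400));b=cv2.resize(i[140:290,245:395,::-1],(400,400),interpolation=cv2.INTER_CUBIC)
cv2.imwrite("pics/c6.png",np.hstack([a,cv2.convertScaleAbs(b,alpha=1.5)]))
plan([.585,-.007,.21])
E
```

```text
spin 0 shift(after spin) [ 0.0256 -0.2494  0.0402] t 16.25 F [-0.8 -0.1 -1.1] w 0.0093 pos [0.5248 0.2364 0.2501]
```

View pics/c6.png

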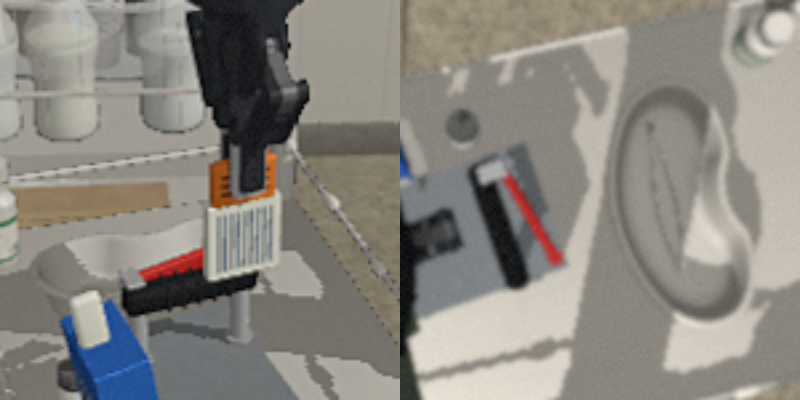

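The filter hangs upright in the gripper, the cover's tab points up, and the dish is undisturbed. The dish's middle is at about (347,217.6) px, i.e. (0.578, 0.000). Carry it over.

Request:
drive_tool(commands=[[[0.001,-0.008,0],0],[[0.002,-0.016,0],0],[[0.003,-0.024,0],0],[[0.003,-0.024,0],0],[[0.003,-0.024,0],0],[[0.003,-0.024,0],0],[[0.003,-0.024,0],0],[[0.003,-0.024,0],0],[[0.003,-0.024,0],0],[[0.003,-0.024,0],0],[[0.002,-0.016,0],0],[[0.001,-0.0085,0],0],[[0,0,0.01],0],[[0,0,0.012],0],[[0,0,0.012],0],[[0,0,0.008],0],[[0,0,0],0],[[0,0,0],0],[[0,0,0],0],[[0,0,0],0]])

```text
time_s: 18.75
tcp_pos: [0.5787, -0.0, 0.2096]
tcp_rot: [0.0, -0.172, 0.985, -0.0]
contact_force: [0.3, 0.1, -0.9]
grip_width: 0.0093
finger_force: 32.0
```

```bash
python3 - <<'E'
from h import *
s=read_camera("side")[:,:,::-1];cv2.imwrite("pics/c7.png",s)
plan([.578,0,.208])
E
```

```text
spin 0 shift(after spin) [0.0006 0.0002 0.0015] t 18.8 F [-0.1 -1.1 -1.4] w 0.0092 pos [0.5786 0.     0.2095]
```

View pics/c7.png

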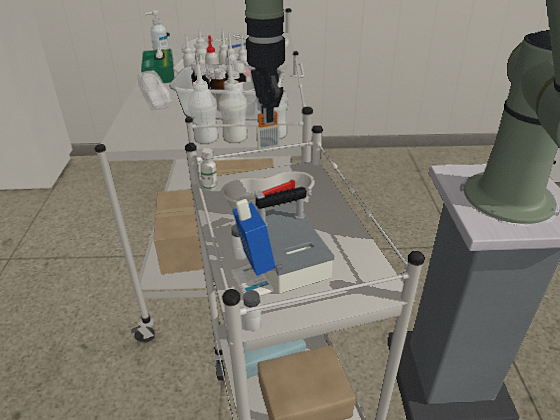

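The filter is held upright at (268,130) above the dish, the cover stands open at (252,235), and the lever is at rest. Handing in.

```bash
python3 -c "
from plant import *
print(hand_in())"
```

```text
the job is handed in; nothing more can be done
None
```

The job is handed in at about 19 s: the lever was fully squeezed and sprang back, the cover was left standing past upright, and the filter was drawn out and is held upright and still over the middle of the dish, about 10 cm above its rim; the hand-in gave no verdict.

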